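# Click the code wheel round to its red lobe and confirm

### The arm

A 6-joint arm with a two-finger parallel gripper is mounted at the origin on a cart in front of the work surface, level with it; the furniture and walls round the work are solid. World frame = base frame: x ahead of the robot, y to its left, z up, the work surface at z = 0. Lengths are in m, angles in degrees, forces in N, time in s.
With the tool pointing down it reaches from about 0.35 to 0.875 m from the base axis. Payload 4.2 kg.
Tool frame: the origin (TCP) lies at the very end of the fingers, on their centre line; the grasp point (between the pads) lies r.pinch_z behind it (r.pinch_z is the distance from the TCP to the grasp point, in m); y points along the fingers, z is the direction in which the jaws open and shut, and the axes are right-handed (so a half turn about y gives the same grasp; the last joint's range is limited). The gripper opens to 87 mm and grips with 3 to 60 N. Pads are 19 mm wide; open, the fingers measure 117 mm over their backs; the gripper's body (75 mm by 190 mm) begins 51 mm behind the grasp point.
Start: joints at [89.588, 22.042, 0.453, 0, -68.411, -14.817], TCP at [0.164, 0.603, 0.223] pointing down, gripper open.
Joint ranges: [-179.83, 179.83], [-69.29, 118.12], [-61.27, 80.66], [-181.25, 117.63], [-171.15, -9.14], [-177.46, 177.46]. Speed limits (degrees/s): [159.86, 159.86, 180, 180, 180, 180].

### API

Orientations are given as a 3x3 rotation matrix whose columns are the frame's x, y, z axes.
In Python, from station import sense, capture, camera_params, r gives the robot as it stands.
- The arm moves only by the tool move_arm, never from a script. Its argument "increments" is text: rows parted by semicolons, each of 7 numbers parted by spaces: the closure, from -1 (fully open) to 1 (shut), so that 0 is half open, then the shift along the tool's x, y, z in m, then the turn, a rotation vector about the tool's x, y, z in rad. In form: hand x y z wx wy wz; .... A call has 1 to 8 rows; each row is the pose to reach, as a shift and turn from the pose commanded when the call began, along the tool's axes at that moment; what a row does not reach only later rows make up. A row lasts 1/10 s, in which the tool goes at most 50 mm and 8.59 degrees, less where a joint would pass 70% of its speed; a pose out of reach is approached as far as the arm can. A call with a gripper value outside its range is refused whole. The fingers move at their own pace and stop on an object; the grip force is fixed at half the most. Time passes only in rows, so rows that repeat a pose let the fingers close. It gives the time, the measured TCP pose, the force and the opening at its end, in the units of the state.
- sense(): the state, without advancing time (a new reading comes with each control period).
- capture(name): name is "scene" or "top" or "wrist"; returns (picture, depth): 400x640x3 uint8, red, green, blue; 400x640 float32, m along the optical axis (not along the pixel's ray), 0 where there is no reading.
- camera_params(name): a dict with "fx", "fy", "cx", "cy" (pixels), "distortion" ([k1, k2, p1, p2, k3] as OpenCV has them; the pictures are not rectified), "xyz" and "orientation" of the camera in the world. Camera axes: x right, y down, z forward; pixel columns grow to the right and rows downward; lengths in m; the calibration is good to about 2 mm. A picture is of the moment at which its call begins: read the wrist's pose just before it. camera_params takes no time and is no camera call; for the wrist camera it gives the pose at the moment of the call.
- r.finish_job(): hands the job in, once; it reports no verdict.
The state is a dict: "time_s": time; "joints": joint angles; "joint_velocities": joint speeds; "effort": joint torques, N m; "tcp_pos": TCP position; "ee_rot": TCP orientation; "wrist_force": force on the tool from outside, world axes, zero at the start; "moment": the same for the moment, N m; "gripper_width": opening from 0.0 (shut) to 1.0 (fully open).
Only numpy, scipy, OpenCV 4.12 (cv2) and the standard library are available. Lean on these libraries where they do the work, as an engineer would, in place of code of your own. Each camera call takes 0.05 s, during which the arm holds its last target.

### The job

With a closed fingertip, flick the eight-lobed code wheel of the marking-job selector on, click by click in the direction of its white arrow (counter-clockwise seen from above), until the red lobe has clicked in at the white pointer; never go past it or back a click. Then press the green button beside the wheel right down and let it come up again. Only touch and push, gently: do not spin the wheel, shove or squeeze it hard, and leave the loose things on the bench as they are.

Things in the scene. Friction and masses are not known exactly. Their poses are not given: they have to be found in the camera images.
- selector: Grey base plate bolted to the bench, 12 mm thick, carrying the code wheel and a green button. Origin: on the wheel's vertical axis at bench level. Plate x -76 to +100, y -145 to +70 mm in its frame. A white pointer block (16 mm wide, top 36 mm above the bench) stands outside the wheel at x 62 to 90 mm, y 0; +x runs from the axis to the pointer. It cannot move.
- wheel_centre (a point): Centre of the top face of the wheel's lobes, on the axis, 42 mm above the bench. The lobes are 18 mm tall (24 to 42 mm above the bench); a brass cap on the axis rises 6 mm higher.
- red_lobe (a point): Top of the red lobe's round tip, 54 mm from the axis, 42 mm above the bench. The wheel: disc of 40 mm radius with eight lobes 45 degrees apart, 12 mm wide, with round tips (6 mm radius, outer radius 60 mm). One lobe is red, seven black; gaps between tips are about 29 mm wide, open outward and above. A white arrow on the disc shows the way to turn.
- code_wheel (a joint): Wheel angle on the selector, rad, counter-clockwise from above positive; 0 = red lobe at the pointer. Starts two or three clicks before (about -1.57 or -2.36). A click is 0.785: detents pull the released wheel to the nearest multiple of 0.785 within 0.5 s; passing the crest halfway takes about 2 to 3 N at a lobe tip, plus viscous drag (0.05 N m s/rad).
- confirm_top (a point): Centre of the top of the green round push button (28 mm across) on the selector, in the selector's frame at x -20 mm, y -108 mm. It is pressed straight down.
- confirm (a joint): Travel of the green button in m: 0 = up, 0.006 = fully down (5 N). It springs back up.
- ring: Loose turned metal ring, 26 mm across, 16 mm tall, standing left of the wheel; not part of the job. Origin at its underside.
- block: Loose aluminium setting block, 30x50x20 mm, behind the selector; not part of the job. Origin at its underside.
- loupe: Loose black loupe, 34 mm across, 31 mm tall; not part of the job. Origin at its underside.
- tape: Loose roll of beige tape, 100 mm across, 25 mm tall; not part of the job. Origin at its underside.

How it is judged (in metres and radians):
On the way, in this order (a step that is already met when the one before it is completed fails the run):
1. the red lobe rests at the pointer (value of joint code_wheel between -0.12 and 0.12 rad and contact force between the fingers and code_wheel below 0.1 N), for 0.2 s.
2. the green button is pressed down (value of joint confirm above 0.0045 m), for 0.05 s.
At the end, for the whole second after the job is handed in: The red lobe rests within 0.12 rad (7 degrees) of the pointer and the green button, pressed by at least 4.5 mm after the wheel was set, has come back up (value of joint code_wheel between -0.12 and 0.12 rad and value of joint confirm below 0.0015 m); the robot touches nothing.
It fails at once if the wheel is clicked past the pointer (value of joint code_wheel above 0.45 rad).
It fails at once if the wheel is clicked back against the arrow (value of joint code_wheel below -2.76 rad or (value of joint code_wheel between -1.95 and -1.81 rad and velocity of joint code_wheel below -0.15 rad/s) or (value of joint code_wheel between -1.16 and -1.02 rad and velocity of joint code_wheel below -0.15 rad/s) or (value of joint code_wheel between -0.38 and -0.24 rad and velocity of joint code_wheel below -0.15 rad/s)).
It fails at once if the wheel is spun faster than 6 rad/s, or squeezed or shoved with more than 60 N (velocity of joint code_wheel above 6 rad/s or contact force between the fingers and code_wheel above 60 N).
It fails at once if the button is pressed before the red lobe is at the pointer (value of joint confirm above 0.003 m and (value of joint code_wheel below -0.2 rad or value of joint code_wheel above 0.2 rad)).
It fails at once if a loose thing is lifted or moved by more than 10 mm (distance of any of ring, block, loupe, tape from where it was at the start of the episode above 0.01 m).
It also fails if it takes over 64 s, if anything falls off the work surface, if the arm or the gripper's body presses on something with over 40 N, if the wrist force passes 120 N, or if a joint passes its speed limit or range.

## Working session

There is one attempt and no reset: what is moved stays moved. The work goes in short steps, Python scripts to look and compute and a tool call to move; the robot and the scene stay as the last step left them, time stands still between calls to the robot, and variables do not carry over. Pictures are saved under pics/ and viewed, and the job is handed in when it is done.

Besides the shell and the picture viewer there is one more tool, called after "Call:" in YAML: its name, and indented under it one key for each argument. move_arm: Moves the arm, as the interface text tells. Its arguments: {"type":"object","properties":{"increments":{"type":"string"}},"required":["increments"]}

```bash
mkdir -p pics; ls
python3 - <<'E'
from station import sense,capture,camera_params,r
import cv2,numpy as np
s=sense()
for k in s: print(k,np.round(s[k],4).tolist())
print(r.pinch_z)
for n in("top","scene","wrist"):
    p,d=capture(n); cv2.imwrite(f"pics/{n}0.png",p[:,:,::-1]); np.save(f"{n}0.npy",d); c=camera_params(n)
    print(n,{k:np.round(v,4).tolist() for k,v in c.items()})
E
```

```text
pics
time_s 0.0
joints [89.5868, 22.0904, 0.3803, -0.0306, -68.4105, -14.818]
joint_velocities [0.0376, 0.1297, 0.0493, 0.0141, -0.0674, -0.0123]
effort [-0.0008, -39.0666, 18.7407, 4.22, 0.011, -0.0002]
tcp_pos [0.164, 0.6025, 0.2215]
ee_rot [[-0.9648, -0.0005, -0.2629], [0.2629, -0.0021, -0.9648], [-0.0001, -1.0, 0.0022]]
wrist_force [-0.606, 0.6007, -0.0856]
moment [0.0221, 0.0124, -0.0148]
gripper_width 0.9994
0.0187
top {'fx': 393.793, 'fy': 393.793, 'cx': 317.9397, 'cy': 202.0988, 'distortion': [-0.0998, 0.0, 0.0, 0.0, 0.0], 'xyz': [0.5532, -0.0489, 1.0393], 'orientation': [[0.0025, -0.9989, 0.0465], [-0.9999, -0.0018, 0.0149], [-0.0148, -0.0465, -0.9988]]}
scene {'fx': 469.2647, 'fy': 469.2647, 'cx': 324.9334, 'cy': 202.4874, 'distortion': [-0.0047, 0.0, 0.0, 0.0, 0.0], 'xyz': [-0.1, -0.4075, 0.8709], 'orientation': [[0.4541, -0.6567, 0.6021], [-0.8909, -0.3277, 0.3145], [-0.0092, -0.6792, -0.7339]]}
wrist {'fx': 306.555, 'fy': 306.555, 'cx': 318.6018, 'cy': 198.694, 'distortion': [-0.0071, 0.0, 0.0, 0.0, 0.0], 'xyz': [0.2334, 0.5842, 0.3836], 'orientation': [[-0.2617, -0.9316, -0.2524], [-0.9652, 0.2533, 0.0657], [0.0027, 0.2608, -0.9654]]}
```

View pics/top0.png

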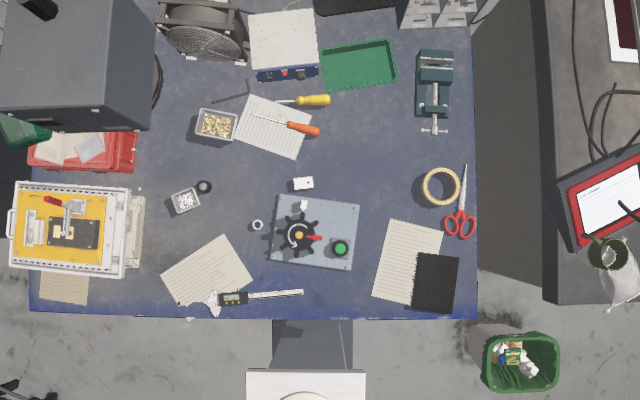

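View pics/scene0.png

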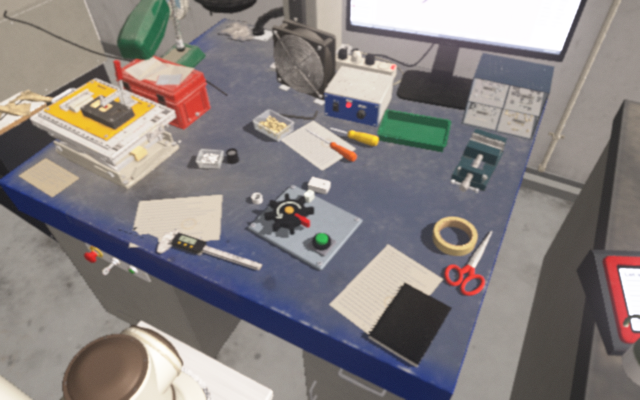

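View pics/wrist0.png

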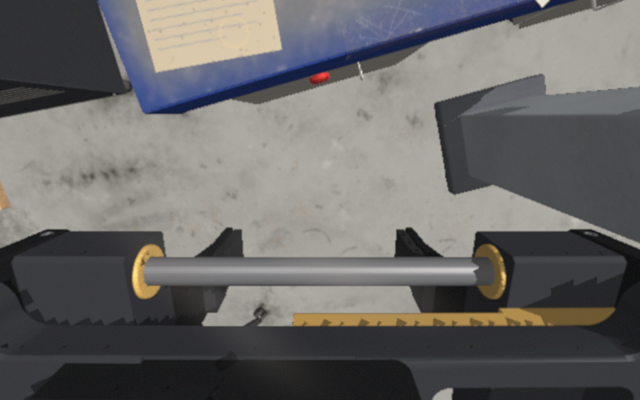

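```bash
cat > h.py <<'E'
from station import sense,capture,camera_params,r
import cv2,numpy as np
def px2w(c,uv,z):
    K=np.array([[c["fx"],0,c["cx"]],[0,c["fy"],c["cy"]],[0,0,1]]);
    n=cv2.undistortPoints(np.array(uv,float).reshape(-1,1,2),K,np.array(c["distortion"])).reshape(-1,2)
    R=np.array(c["orientation"]);o=np.array(c["xyz"])
    d=np.c_[n,np.ones(len(n))]@R.T
    return o+d*((z-o[2])/d[:,2])[:,None]
def w2px(c,P):
    K=np.array([[c["fx"],0,c["cx"]],[0,c["fy"],c["cy"]],[0,0,1]]);R=np.array(c["orientation"])
    rv,_=cv2.Rodrigues(R.T); t=-R.T@np.array(c["xyz"])
    return cv2.projectPoints(np.array(P,float),rv,t,K,np.array(c["distortion"]))[0].reshape(-1,2)
E
python3 - <<'E'
from h import *
p=cv2.imread("pics/top0.png"); cv2.imwrite("pics/topc.png",cv2.resize(p[180:280,260:370],None,fx=7,fy=6*7/6,interpolation=cv2.INTER_CUBIC)[:600*1])
p=cv2.imread("pics/scene0.png"); cv2.imwrite("pics/scenec.png",cv2.resize(p[170:270,240:370],None,fx=6,fy=6,interpolation=cv2.INTER_CUBIC))
d=np.load("top0.npy"); print(d[235,301],d[247,340],d[260,330],d[150,350])
E
```

```text
0.9901302 0.99367565 1.0248369 1.0454917
```

View pics/topc.png

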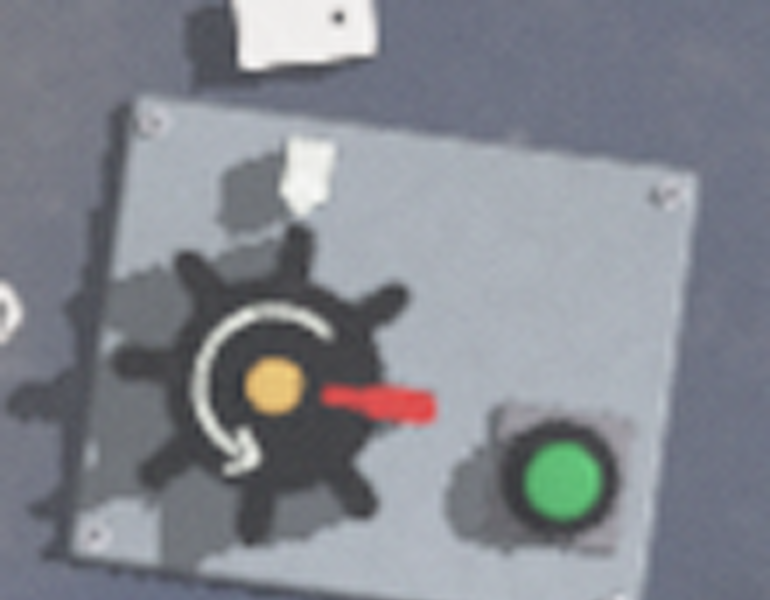

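View pics/scenec.png

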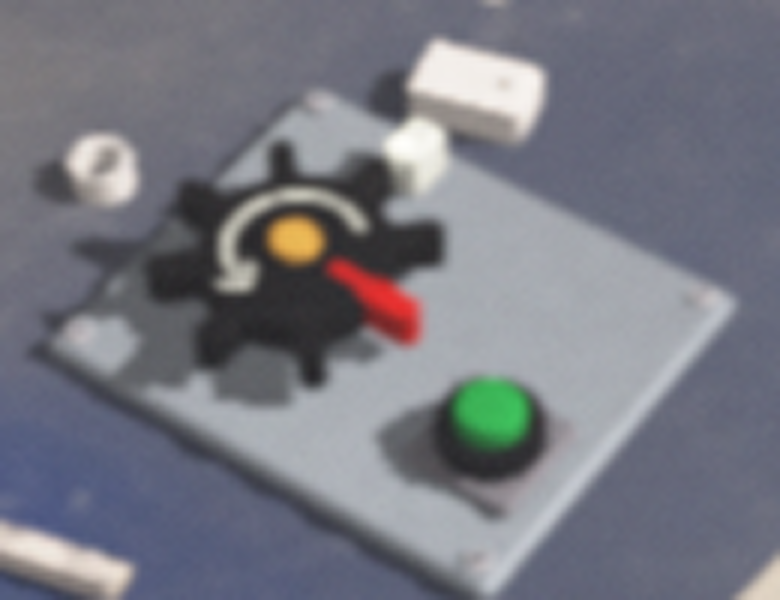

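Run:
```python
from h import *
from scipy.optimize import least_squares
c=camera_params("top"); 
f=lambda a:(np.array(a,float)+.5)/7-.5+[260,180]
d=np.load("top0.npy")
def dep(u,v):
    R=np.array(c["orientation"]);n=np.array([(u-c["cx"])/c["fx"],(v-c["cy"])/c["fy"],1]); return (R@(n*d[v,u])+c["xyz"])
for u,v in [(299,235),(340,248),(341,249),(330,260),(350,150)]: print(u,v,dep(u,v).round(4))
cap=px2w(c,f([274,385]),.048)[0]; bt=px2w(c,f([563,481]),.046)[0]
cor=px2w(c,f([[131,97],[698,176],[72,556]]),.012)
red=px2w(c,f([435,407]),.042)[0]
print(cap,bt,cor,red,np.linalg.norm(red-cap))
M=np.array([[0,0],[-20,-108],[100,70],[100,-145],[-76,70]])/1e3
W=np.vstack([cap,bt,cor])[:,:2]
def res(x):
    R=np.array([[np.cos(x[2]),-np.sin(x[2])],[np.sin(x[2]),np.cos(x[2])]]);return (M@R.T+x[:2]-W).ravel()
s=least_squares(res,[*cap[:2],0]);print(s.x,np.degrees(s.x[2]),(s.fun*1e3).round(1))
a=np.arctan2(*(red-s.x[[0,1,1]])[[1,0]]);print("red ang",np.degrees(a-s.x[2]))
# loose: ring at 257,225 
print(px2w(c,[[257,225],[303,183],[204,187]],.016))
cs=camera_params("scene");g=lambda a:(np.array(a,float)+.5)/6-.5+[240,170]
print(px2w(cs,g([297,240]),.048),px2w(cs,g([492,405]),.046))
```

```text
299 235 [0.5164 0.0133 0.0469]
340 248 [ 0.4838 -0.09    0.0408]
341 249 [ 0.4812 -0.0925  0.0398]
330 260 [ 0.4504 -0.0653  0.0082]
350 150 [ 7.401e-01 -1.182e-01  2.000e-04]
[0.51745719 0.01401392 0.048     ] [ 0.48325329 -0.08985758  0.046     ] [[ 0.62353448  0.07040964  0.012     ]
 [ 0.59432796 -0.14153757  0.012     ]
 [ 0.4521624   0.0914648   0.012     ]] [ 0.50950409 -0.04380892  0.042     ] 0.05867480695971509
[ 0.51654263  0.01406774 -0.13359297] -7.654313213247285 [-0.9  0.1 -0.9 -0.4  1.4 -0.3  2.  -1.4 -1.6  2.1]
red ang -89.27952762412316
[[0.54071358 0.12512524 0.016     ]
 [0.65061551 0.00546064 0.016     ]
 [0.64015788 0.26733626 0.016     ]]
[[0.51699167 0.01043524 0.048     ]] [[ 0.47917499 -0.09530361  0.046     ]]
```

```bash
cat >> h.py <<'E'
C=np.array([.5168,.0125]);YAW=np.radians(-7.65)
def sel(x,y,z):
    return np.array([C[0]+np.cos(YAW)*x-np.sin(YAW)*y,C[1]+np.sin(YAW)*x+np.cos(YAW)*y,z])
def go(P):
    from scipy.spatial.transform import Rotation as Ro
    s=sense();R=np.array(s["ee_rot"]);p=np.array(s["tcp_pos"])
    y=np.array([0,0,-1.]);z=-np.array([np.cos(YAW),np.sin(YAW),0]);T=np.c_[np.cross(y,z),y,z]
    print("shift",(R.T@(P-p)).round(4),"rot",Ro.from_matrix(R.T@T).as_rotvec().round(4))
    d=p[:2]-C;c,q=np.cos(YAW),np.sin(YAW);print("sel pos",(c*d[0]+q*d[1]).round(4),(-q*d[0]+c*d[1]).round(4),p[2].round(4),"t",s["time_s"],"F",np.round(s["wrist_force"],2),"grip",round(s["gripper_width"],3))
E
python3 -c "
from h import *
print(sel(-.11,.027,.17));go(sel(-.11,.027,.17))"
```

```text
[0.4113733  0.05390304 0.17      ]
shift [-0.3828  0.0525  0.4643] rot [-1.3000e-03  1.4384e+00 -1.3000e-03]
sel pos -0.4282 0.5379 0.2217 t 0.15 F [ 0.98 -0.95 -0.25] grip 1.002
```

Call:
move_arm:
  increments: "1 -0.025 0.003 0.03 0 0.1 0; 1 -0.05 0.006 0.06 0 0.2 0; 1 -0.075 0.01 0.09 0 0.3 0; 1 -0.1 0.013 0.12 0 0.4 0; 1 -0.125 0.016 0.15 0 0.5 0; 1 -0.15 0.02 0.18 0 0.6 0; 1 -0.18 0.024 0.215 0 0.7 0; 1 -0.2 0.026 0.24 0 0.78 0"

```text
time_s: 0.95
tcp_pos: [0.2942, 0.3162, 0.196]
ee_rot: [[-0.497, -0.001, -0.868], [0.868, -0.001, -0.497], [-0.001, -1.0, 0.001]]
wrist_force: [1.1, -0.3, -0.1]
gripper_width: 0.355
```

```bash
python3 -c "
from h import *
go(sel(-.11,.027,.17))"
```

```text
shift [-0.2858  0.0263  0.0288] rot [-0.001  0.654 -0.001]
sel pos -0.261 0.2713 0.196 t 0.95 F [ 1.06 -0.33 -0.1 ] grip 0.355
```

Call:
move_arm:
  increments: "1 -0.04 0.004 0.004 0 0.1 0; 1 -0.08 0.008 0.008 0 0.2 0; 1 -0.12 0.012 0.012 0 0.3 0; 1 -0.16 0.016 0.016 0 0.4 0; 1 -0.2 0.02 0.02 0 0.5 0; 1 -0.24 0.023 0.025 0 0.6 0; 1 -0.275 0.026 0.029 0 0.654 0; 1 -0.285 0.026 0.029 0 0.654 0"

```text
time_s: 1.75
tcp_pos: [0.4118, 0.0552, 0.17]
ee_rot: [[0.133, -0.001, -0.991], [0.991, -0.001, 0.133], [-0.001, -1.0, 0.001]]
wrist_force: [-0.6, 0.7, 0.1]
gripper_width: 0.006
```

```bash
python3 -c "
from h import *
for n in ('wrist','top','scene'):
    p,d=capture(n); cv2.imwrite(f'pics/{n}1.png',p[:,:,::-1]);np.save(n+'1.npy',d)
go(sel(-.11,.027,.17)); import pickle; pickle.dump(camera_params('wrist'),open('w1.pkl','wb'))"
```

```text
shift [-0.0037  0.0004  0.    ] rot [-0.0002  0.0034  0.    ]
sel pos -0.11 0.0307 0.1704 t 1.9 F [0.03 0.01 0.71] grip 0.004
```

View pics/wrist1.png

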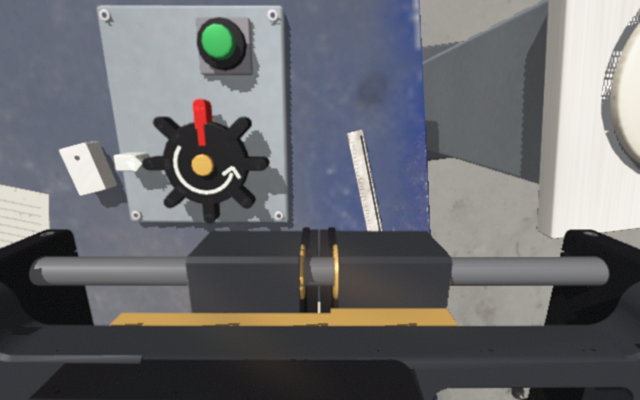

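View pics/scene1.png

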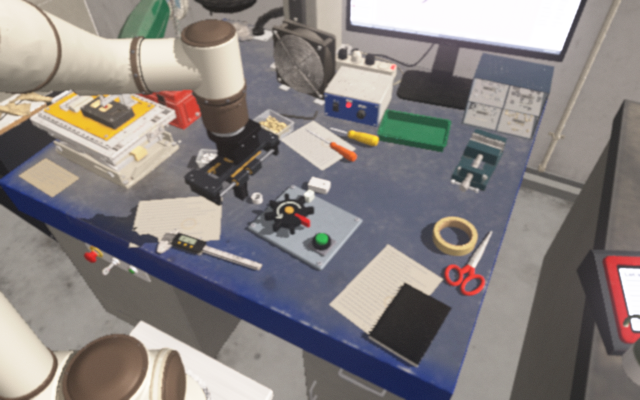

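Run:
```python
from h import *
import pickle
c=pickle.load(open('w1.pkl','rb'));print(np.round(c['xyz'],4),np.round(c['orientation'],3))
p=cv2.imread("pics/wrist1.png");cv2.imwrite("pics/w1c.png",cv2.resize(p[0:230,80:300],None,fx=2.6,fy=2.6,interpolation=cv2.INTER_CUBIC))
print(px2w(c,[[202,165]],.048),px2w(c,[[217,42]],.046),px2w(c,[[285,6],[136,221],[287,221],[97,7]],.012))
cs=camera_params("scene");print(w2px(cs,[[.4118,.0552,.17],[.5168,.0125,.048]]))
hs=cv2.cvtColor(p,cv2.COLOR_BGR2HSV)
for nm,lo,hi in (("green",(45,100,60),(85,255,255)),("cap",(12,100,120),(28,255,255))):
    m=cv2.inRange(hs,lo,hi);m[230:]=0;ys,xs=np.nonzero(m);print(nm,len(xs),xs.mean(),ys.mean(),xs.min(),xs.max(),ys.min(),ys.max())
d=np.load("wrist1.npy");R=np.array(c['orientation'])
for u,v in((202,165),(217,42),(200,105),(150,60)):
    print(u,v,(R@(np.array([(u-c["cx"])/c["fx"],(v-c["cy"])/c["fy"],1])*d[v,u])+c["xyz"]).round(4))
```

```text
[ 0.403  -0.0132  0.3323] [[-0.992  0.124  0.034]
 [ 0.129  0.957  0.258]
 [-0.001  0.261 -0.965]]
[[0.51681823 0.0165267  0.048     ]] [[ 0.48114707 -0.08490076  0.046     ]] [[ 0.42136958 -0.1151235   0.012     ]
 [ 0.61804644  0.07188303  0.012     ]
 [ 0.45214376  0.09329621  0.012     ]
 [ 0.59518953 -0.13744406  0.012     ]]
[[240.9228982  196.81240664]
 [288.28430106 209.34653491]]
green 962 217.6122661122661 41.12785862785863 201 234 23 59
cap 376 201.70478723404256 164.42287234042553 191 212 154 175
202 165 [0.5164 0.0165 0.0487]
217 42 [ 0.4826 -0.086   0.0402]
200 105 [ 0.5081 -0.0365  0.043 ]
150 60 [ 0.5573 -0.0856  0.0129]
```

View pics/w1c.png

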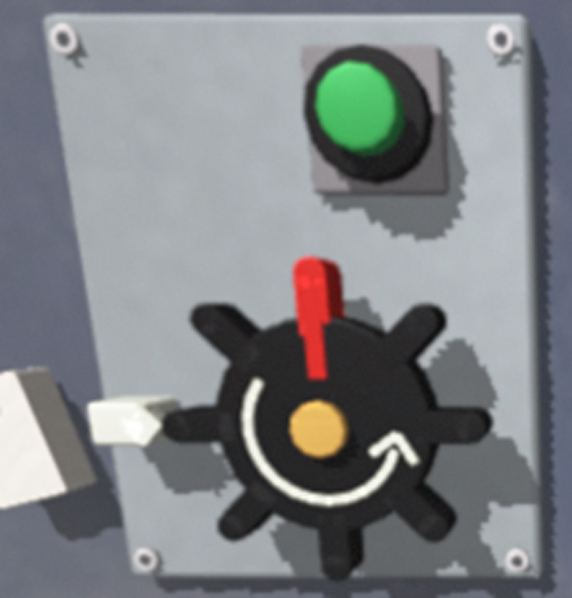

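```bash
sed -i 's/\.5168,\.0125/.5168,.0138/' h.py; python3 -c "
from h import *
go(sel(-.09,.028,.03))"
```

```text
shift [-0.0015  0.1404 -0.0198] rot [-0.0002  0.0034  0.    ]
sel pos -0.1098 0.0294 0.1704 t 1.9 F [0.03 0.01 0.71] grip 0.004
```

Call:
move_arm:
  increments: "1 0 0.03 -0.01 0 0.003 0; 1 -0.001 0.06 -0.02 0 0.003 0; 1 -0.001 0.085 -0.02 0 0.003 0; 1 -0.001 0.105 -0.02 0 0.003 0; 1 -0.001 0.12 -0.02 0 0.003 0; 1 -0.001 0.133 -0.02 0 0.003 0; 1 -0.001 0.14 -0.02 0 0.003 0; 1 -0.001 0.14 -0.02 0 0.003 0"

```text
time_s: 2.7
tcp_pos: [0.431, 0.0549, 0.03]
ee_rot: [[0.13, -0.002, -0.992], [0.992, -0.001, 0.13], [-0.001, -1.0, 0.001]]
wrist_force: [0.2, 0.2, 0.3]
gripper_width: 0.001
```

```bash
python3 -c "
from h import *
for n in ('wrist','scene','top'):
    p,d=capture(n); cv2.imwrite(f'pics/{n}2.png',p[:,:,::-1]);np.save(n+'2.npy',d)
    if n=='scene':cv2.imwrite('pics/scene2c.png',cv2.resize(p[140:280,200:370,::-1],None,fx=4,fy=4,interpolation=cv2.INTER_CUBIC))
go(sel(-.064,.028,.03))"
```

```text
shift [-0.0015  0.0012 -0.0255] rot [0.0012 0.0025 0.0008]
sel pos -0.0895 0.0294 0.0312 t 2.85 F [ 0.35 -0.18  0.95] grip 0.006
```

View pics/wrist2.png

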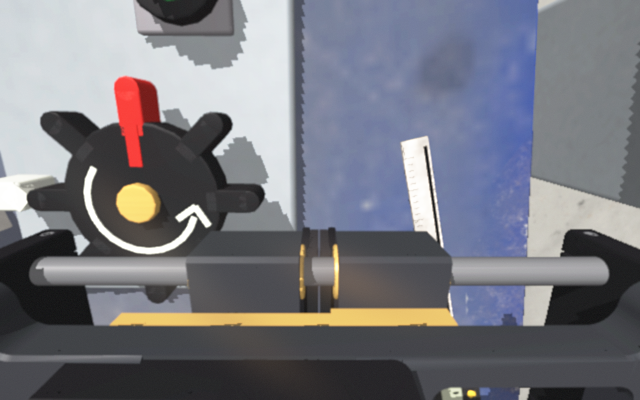

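View pics/scene2c.png

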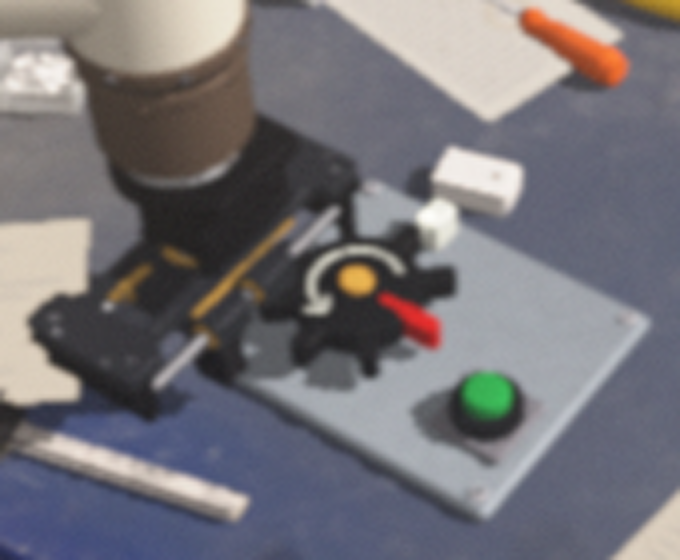

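Call:
move_arm:
  increments: "1 -0.001 0.001 -0.01 0 0.002 0; 1 -0.001 0.001 -0.02 0 0.002 0; 1 -0.001 0.001 -0.0255 0 0.002 0; 1 -0.001 0.001 -0.0255 0 0.002 0; 1 -0.005 0.001 -0.0255 0 0.002 0; 1 -0.01 0.001 -0.0255 0 0.002 0; 1 -0.015 0.001 -0.0255 0 0.002 0; 1 -0.018 0.001 -0.0255 0 0.002 0"

```text
time_s: 3.65
tcp_pos: [0.4541, 0.0335, 0.0295]
ee_rot: [[0.134, 0.0, -0.991], [0.991, 0.002, 0.134], [0.002, -1.0, -0.0]]
wrist_force: [-2.0, 7.9, -0.5]
gripper_width: 0.005
```

```bash
python3 -c "
from h import *
for n in ('wrist',):
    p,d=capture(n); cv2.imwrite(f'pics/{n}3.png',p[:,:,::-1]);np.save(n+'3.npy',d)
go(sel(-.064,-.028,.03))"
```

```text
shift [-0.0388 -0.0006 -0.001 ] rot [-0.0001 -0.0014  0.0013]
sel pos -0.0649 0.0108 0.0295 t 3.7 F [-0.84  3.61 -0.95] grip 0.003
```

View pics/wrist3.png

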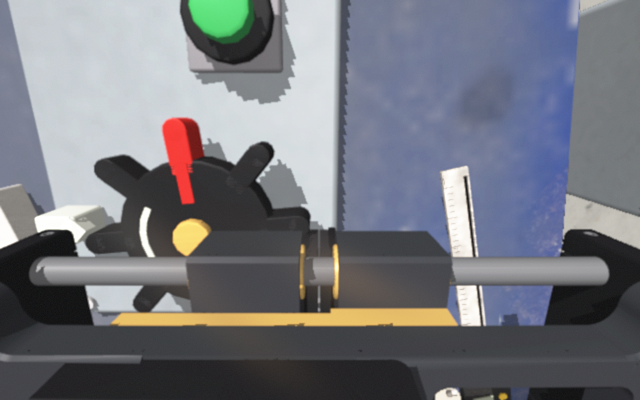

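Contact made: the wheel has turned a few degrees the right way, at about 4 N. I'll keep pushing.

Call:
move_arm:
  increments: "1 -0.005 0 -0.001 0 0 0; 1 -0.01 0 -0.001 0 0 0; 1 -0.015 0 -0.001 0 0 0; 1 -0.02 0 -0.001 0 0 0; 1 -0.025 0 -0.001 0 0 0; 1 -0.031 0 -0.001 0 0 0; 1 -0.037 0 -0.001 0 0 0; 1 -0.042 0 -0.001 0 0 0"

```text
time_s: 4.5
tcp_pos: [0.4495, -0.0096, 0.0296]
ee_rot: [[0.134, -0.0, -0.991], [0.991, -0.0, 0.134], [-0.0, -1.0, 0.0]]
wrist_force: [0.6, 0.4, -0.5]
gripper_width: 0.009
```

```bash
python3 -c "
from h import *
for n in ('wrist','top'):
    p,d=capture(n); cv2.imwrite(f'pics/{n}4.png',p[:,:,::-1]);np.save(n+'4.npy',d)
    if n=='top':cv2.imwrite('pics/top4c.png',cv2.resize(p[170:280,250:380,::-1],None,fx=5,fy=5,interpolation=cv2.INTER_CUBIC))
go(sel(-.064,-.034,.03))"
```

```text
shift [-0.0018 -0.0005  0.0004] rot [-0.0004 -0.0018 -0.0002]
sel pos -0.0636 -0.0322 0.0295 t 4.6 F [-0.94  0.19 -0.44] grip 0.008
```

View pics/wrist4.png

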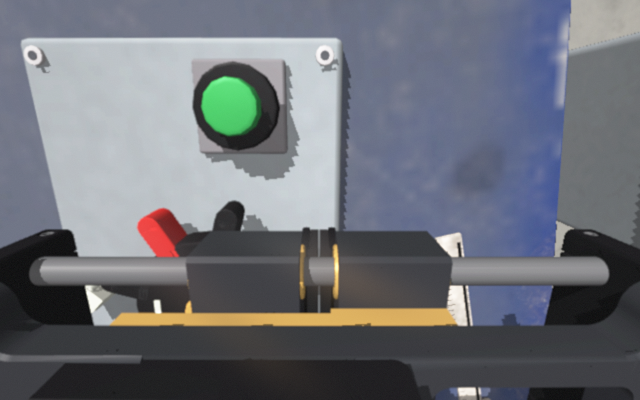

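View pics/top4c.png

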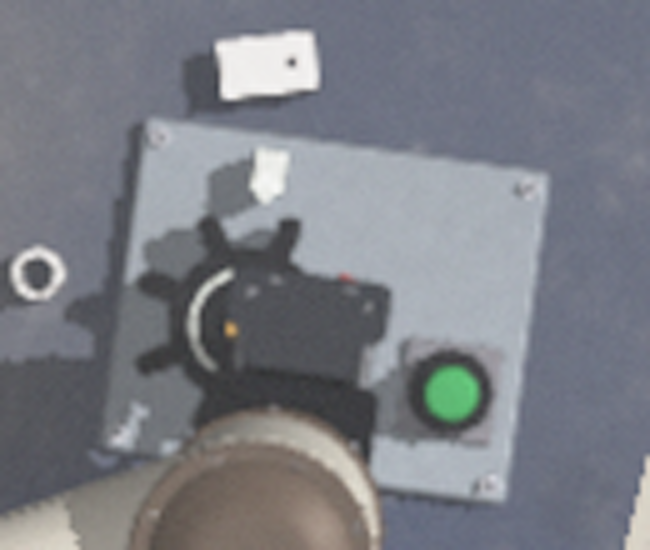

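```bash
python3 -c "
from h import *
for n in ('top',):
    p,d=capture(n); cv2.imwrite(f'pics/{n}5.png',p[:,:,::-1])
    cv2.imwrite('pics/top5c.png',cv2.resize(p[190:270,265:345,::-1],None,fx=7,fy=7,interpolation=cv2.INTER_CUBIC))
p,d=capture('scene');cv2.imwrite('pics/scene5c.png',cv2.resize(p[170:270,240:370,::-1],None,fx=6,fy=6,interpolation=cv2.INTER_CUBIC))
go(sel(-.064,-.034,.03))"
```

```text
shift [-0.0024 -0.0004  0.0007] rot [ 0.0001 -0.0011 -0.    ]
sel pos -0.0633 -0.0316 0.0296 t 4.7 F [-0.89  1.01  1.44] grip 0.008
```

View pics/top5c.png

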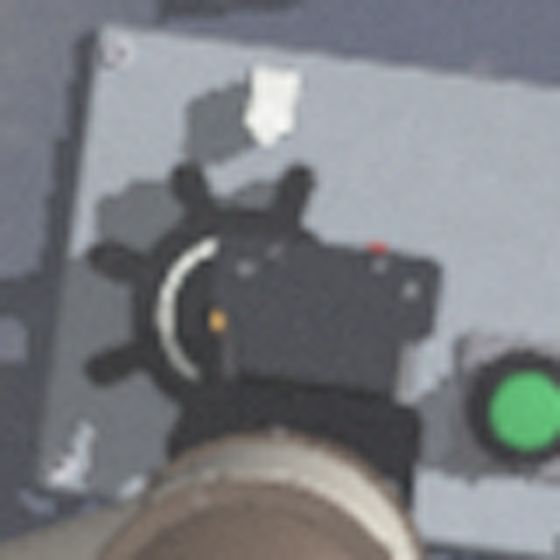

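View pics/scene5c.png

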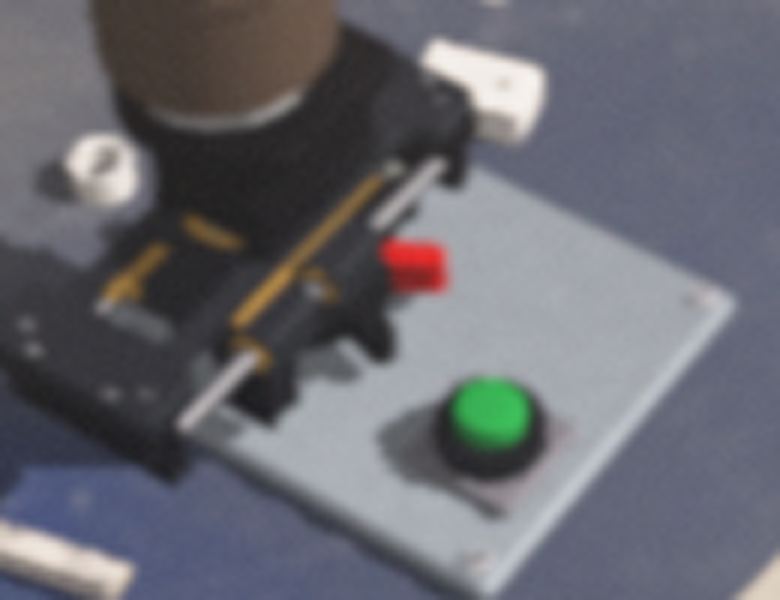

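Run:
```python
from h import *
c=camera_params("top")
f=lambda a:(np.array(a,float)+.5)/7-.5+[265,190]
def show(pts,f):
    w=px2w(c,f(pts),.042)[:,:2]
    from scipy.optimize import least_squares
    for cc in (np.array([.5172,.0140]),C):
        d=w-cc;a=np.degrees(np.arctan2(d[:,1],d[:,0])-YAW);print(np.linalg.norm(d,axis=1).round(4),a.round(1),(a%45).round(1))
show([[188,183],[300,185],[105,258],[104,366],[378,248]],f)
g=lambda a:(np.array(a,float)+.5)/7-.5+[260,180]
print("init");show([[191,265],[299,238],[398,298],[128,361],[154,472],[253,532],[362,503],[427,406]],g)
```

```text
[0.0514 0.0518 0.0532 0.0526 0.0554] [ 29.5 -16.9  75.  118.3 -56.3] [29.5 28.1 30.  28.3 33.7]
[0.0518 0.052  0.0535 0.0527 0.0554] [ 29.5 -16.5  74.7 117.9 -55.8] [29.5 28.5 29.7 27.9 34.2]
init
[0.0531 0.0539 0.0545 0.0541 0.0539 0.0536 0.0528 0.0554] [  43.    -1.4  -46.9   88.6  133.5  179.3 -135.7  -90. ] [43.  43.6 43.1 43.6 43.5 44.3 44.3  0. ]
[0.0535 0.0542 0.0545 0.0543 0.0539 0.0532 0.0524 0.0552] [  42.9   -1.1  -46.4   88.2  133.   179.  -135.6  -89.6] [42.9 43.9 43.6 43.2 43.  44.  44.4  0.4]
```

Call:
move_arm:
  increments: "1 -0.002 0 -0.001 0 0 0; 1 -0.002 0 -0.002 0 0 0; 1 -0.002 0 -0.003 0 0 0; 1 -0.002 0 -0.004 0 0 0"

```text
time_s: 5.1
tcp_pos: [0.4527, -0.0115, 0.0293]
ee_rot: [[0.134, -0.002, -0.991], [0.991, -0.001, 0.134], [-0.001, -1.0, 0.002]]
wrist_force: [-1.9, -0.8, -0.3]
gripper_width: 0.005
```

```bash
python3 -c "
from h import *
for n in ('top',):
    p,d=capture(n); cv2.imwrite(f'pics/{n}6.png',p[:,:,::-1])
    cv2.imwrite('pics/top6c.png',cv2.resize(p[190:270,265:345,::-1],None,fx=7,fy=7,interpolation=cv2.INTER_CUBIC))
go(sel(-.064,-.034,.03))"
```

```text
shift [-0.0004 -0.0007  0.004 ] rot [-0.0017 -0.0006 -0.0008]
sel pos -0.06 -0.0336 0.0293 t 5.15 F [-0.01  0.62  0.07] grip 0.005
```

View pics/top6c.png

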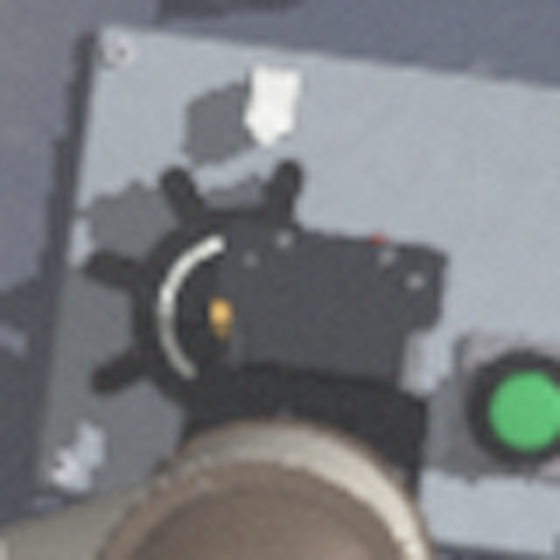

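Call:
move_arm:
  increments: "1 -0.003 0 0 0 0 0; 1 -0.004 0 0.004 0 0 0; 1 -0.004 0 0.01 0 0 0; 1 -0.004 0 0.02 0 0 0; 1 -0.004 0 0.03 0 0 0; 1 -0.004 0 0.03 0 0 0"

```text
time_s: 5.75
tcp_pos: [0.4211, -0.0114, 0.0295]
ee_rot: [[0.133, -0.002, -0.991], [0.991, -0.0, 0.133], [-0.0, -1.0, 0.001]]
wrist_force: [-0.4, -0.2, -0.2]
gripper_width: 0.007
```

```bash
python3 -c "
from h import *
for n in ('top',):
    p,d=capture(n); cv2.imwrite(f'pics/{n}7.png',p[:,:,::-1])
    cv2.imwrite('pics/top7c.png',cv2.resize(p[190:270,265:345,::-1],None,fx=7,fy=7,interpolation=cv2.INTER_CUBIC))
go(sel(-.09,.028,.03))"
```

```text
shift [ 0.0653 -0.0003 -0.0002] rot [-0.0001  0.0004 -0.0001]
sel pos -0.0902 -0.0373 0.0297 t 5.8 F [-0.01 -1.06 -0.73] grip 0.007
```

View pics/top7c.png

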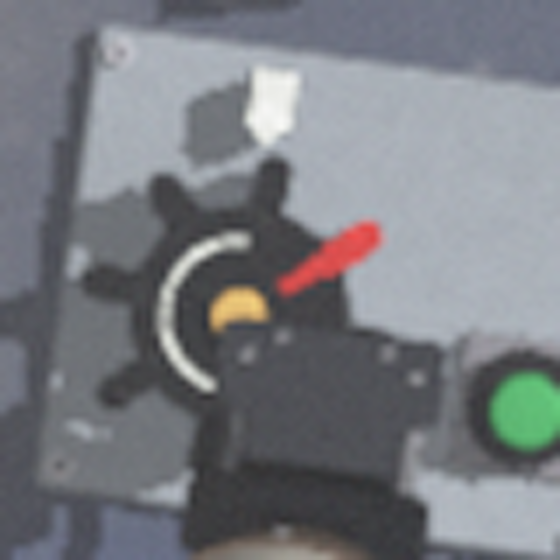

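Call:
move_arm:
  increments: "1 0.012 0 0 0 0 0; 1 0.03 0 0 0 0 0; 1 0.05 0 0 0 0 0; 1 0.065 0 0 0 0 0; 1 0.065 0 0 0 0 0"

```text
time_s: 6.3
tcp_pos: [0.4334, 0.0555, 0.0298]
ee_rot: [[0.131, 0.002, -0.991], [0.991, 0.001, 0.131], [0.001, -1.0, -0.002]]
wrist_force: [0.7, -0.3, 0.0]
gripper_width: 0.003
```

Run:
```python
from h import *
p,d=capture('top'); cv2.imwrite('pics/top8.png',p[:,:,::-1])
cv2.imwrite('pics/top8c.png',cv2.resize(p[190:270,265:345,::-1],None,fx=7,fy=7,interpolation=cv2.INTER_CUBIC))
go(sel(-.06,.028,.03))
c=camera_params('top')
hs=cv2.cvtColor(p,cv2.COLOR_RGB2HSV)[190:270,265:345]
m=cv2.inRange(hs,(0,130,90),(8,255,255))|cv2.inRange(hs,(172,130,90),(180,255,255))
ys,xs=np.nonzero(m);w=px2w(c,np.c_[xs+265,ys+190],.042)[:,:2];q=w-[.5172,.0140]
print(len(xs),"red ang",np.degrees(np.arctan2(*q.mean(0)[::-1])-YAW), np.linalg.norm(q,axis=1).max())
```

```text
shift [-0.0012 -0.0004 -0.0289] rot [0.0007 0.0015 0.0004]
sel pos -0.0889 0.0292 0.0296 t 6.35 F [-0.49  0.51  1.22] grip 0.007
55 red ang -47.869396574345934 0.05732204217235248
```

View pics/top8c.png

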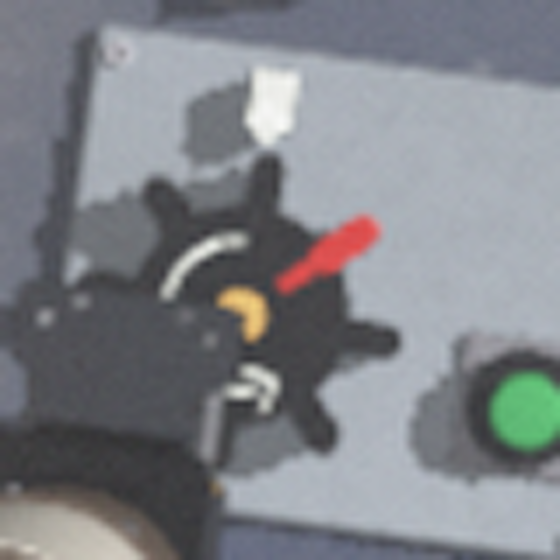

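The red lobe is now one click short of the pointer and at rest. Next is the second pass.

Call:
move_arm:
  increments: "1 -0.001 0 -0.01 0 0.001 0; 1 -0.001 0 -0.02 0 0.001 0; 1 -0.001 0 -0.027 0 0.001 0; 1 -0.001 0 -0.028 0 0.001 0; 1 -0.005 0 -0.028 0 0.001 0; 1 -0.01 0 -0.028 0 0.001 0; 1 -0.015 0 -0.028 0 0.001 0; 1 -0.02 0 -0.028 0 0.001 0"

```text
time_s: 7.15
tcp_pos: [0.4567, 0.031, 0.0295]
ee_rot: [[0.136, 0.001, -0.991], [0.991, 0.003, 0.136], [0.003, -1.0, -0.001]]
wrist_force: [-3.4, 13.3, -1.5]
gripper_width: 0.007
```

```bash
python3 -c "
from h import *
go(sel(-.06,-.034,.03))"
```

```text
shift [-0.043  -0.0007 -0.002 ] rot [ 0.0006 -0.0024  0.003 ]
sel pos -0.0619 0.009 0.0295 t 7.15 F [-3.41 13.3  -1.47] grip 0.007
```

Call:
move_arm:
  increments: "1 -0.005 0 -0.001 0 0 0; 1 -0.01 0 -0.001 0 0 0; 1 -0.015 0 -0.001 0 0 0; 1 -0.02 0 -0.001 0 0 0; 1 -0.025 0 -0.001 0 0 0; 1 -0.031 0 -0.001 0 0 0; 1 -0.037 0 -0.001 0 0 0; 1 -0.043 0 -0.001 0 0 0"

```text
time_s: 7.95
tcp_pos: [0.4517, -0.0139, 0.0295]
ee_rot: [[0.135, -0.001, -0.991], [0.991, -0.0, 0.135], [-0.0, -1.0, 0.0]]
wrist_force: [-0.5, 0.1, 0.4]
gripper_width: 0.007
```

```bash
python3 -c "
from h import *
p,d=capture('top')
cv2.imwrite('pics/top9c.png',cv2.resize(p[190:270,265:345,::-1],None,fx=7,fy=7,interpolation=cv2.INTER_CUBIC))
go(sel(-.09,-.034,.03))"
```

```text
shift [ 0.0027 -0.0005  0.0289] rot [-0.0009 -0.0026 -0.0005]
sel pos -0.0611 -0.0367 0.0295 t 8.0 F [-0.24 -0.48 -0.07] grip 0.006
```

View pics/top9c.png

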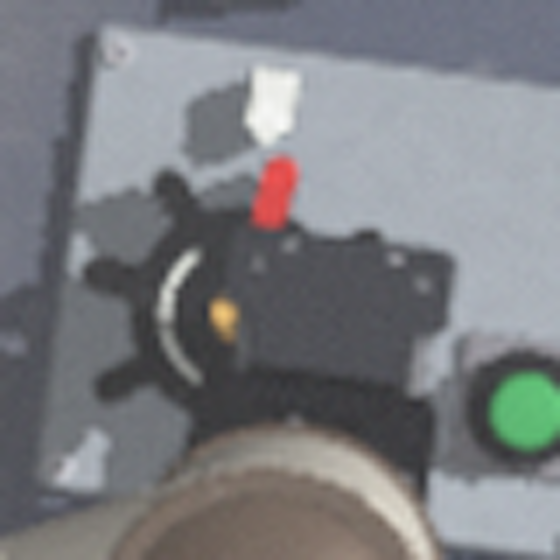

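Call:
move_arm:
  increments: "1 -0.001 0 0.003 0 0 0; 1 -0.001 0 0.01 0 0 0; 1 -0.001 0 0.02 0 0 0; 1 -0.001 0 0.03 0 0 0; 1 -0.001 -0.03 0.03 0 0 0; 1 -0.001 -0.06 0.03 0 0 0; 1 -0.001 -0.06 0.03 0 0 0"

```text
time_s: 8.7
tcp_pos: [0.4243, -0.009, 0.0929]
ee_rot: [[0.133, 0.008, -0.991], [0.991, 0.002, 0.133], [0.003, -1.0, -0.008]]
wrist_force: [-0.6, 0.3, -0.8]
gripper_width: 0.002
```

Run:
```python
from h import *
p,d=capture('top')
cv2.imwrite('pics/top10c.png',cv2.resize(p[190:270,265:345,::-1],None,fx=7,fy=7,interpolation=cv2.INTER_CUBIC))
c=camera_params('top')
hs=cv2.cvtColor(p,cv2.COLOR_RGB2HSV)[190:270,265:345]
m=cv2.inRange(hs,(0,130,90),(8,255,255))|cv2.inRange(hs,(172,130,90),(180,255,255))
ys,xs=np.nonzero(m);w=px2w(c,np.c_[xs+265,ys+190],.042)[:,:2];q=w-[.5172,.0140]
print(len(xs),"red ang",np.degrees(np.arctan2(*q.mean(0)[::-1])-YAW))
print(sel(-.02,-.108,.06));go(sel(-.02,-.108,.065))
```

```text
53 red ang -2.8354334933082592
[ 0.4826009  -0.09057635  0.06      ]
shift [-0.0725  0.0263 -0.07  ] rot [ 0.0042 -0.0008  0.0023]
sel pos -0.09 -0.0355 0.0911 t 8.75 F [ 0.2  -0.39  0.33] grip 0.005
```

View pics/top10c.png

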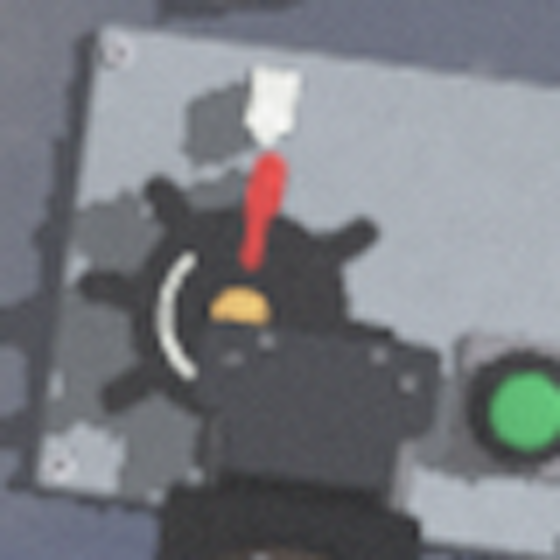

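Call:
move_arm:
  increments: "1 -0.025 0 -0.02 0.004 0 0.002; 1 -0.05 0 -0.045 0.004 0 0.002; 1 -0.07 0 -0.07 0.004 0 0.002; 1 -0.0725 0.01 -0.07 0.004 0 0.002; 1 -0.0725 0.025 -0.07 0.004 0 0.002; 1 -0.0725 0.035 -0.07 0.004 0 0.002; 1 -0.0725 0.041 -0.07 0.004 0 0.002; 1 -0.0725 0.041 -0.07 0.004 0 0.002"

```text
time_s: 9.55
tcp_pos: [0.4807, -0.091, 0.0474]
ee_rot: [[0.134, -0.007, -0.991], [0.991, -0.002, 0.134], [-0.003, -1.0, 0.007]]
wrist_force: [0.3, -0.2, -0.4]
gripper_width: 0.007
```

```bash
python3 -c "
from h import *
p,d=capture('scene')
cv2.imwrite('pics/scene11c.png',cv2.resize(p[150:270,220:370,::-1],None,fx=5,fy=5,interpolation=cv2.INTER_CUBIC))
go(sel(-.02,-.108,.034))"
```

```text
shift [ 0.0006  0.0141 -0.0012] rot [-0.0052 -0.0006 -0.0024]
sel pos -0.0211 -0.1086 0.0481 t 9.6 F [-0.33 -0.2   0.07] grip 0.008
```

View pics/scene11c.png

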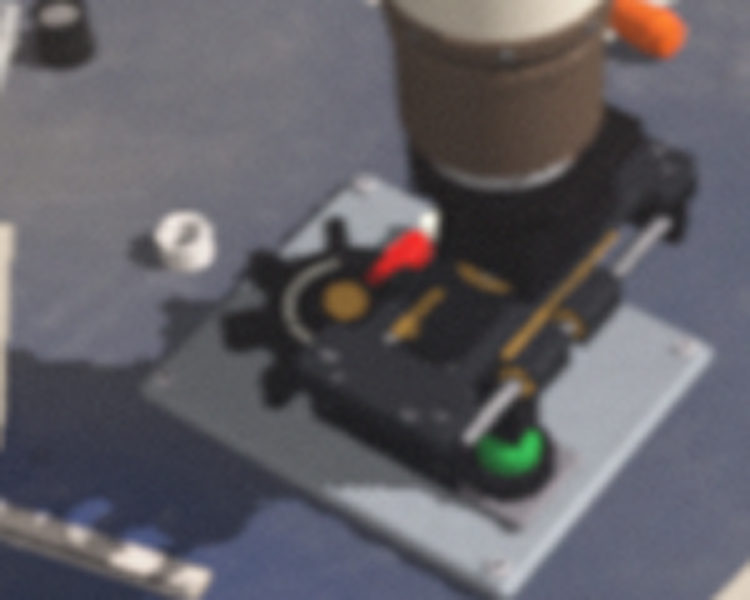

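Call:
move_arm:
  increments: "1 0 0.004 -0.001 0 0 0; 1 0 0.007 -0.001 0 0 0; 1 0 0.009 -0.001 0 0 0; 1 0 0.011 -0.001 0 0 0; 1 0 0.011 -0.001 0 0 0"

```text
time_s: 10.1
tcp_pos: [0.4831, -0.0914, 0.0377]
ee_rot: [[0.135, -0.004, -0.991], [0.991, -0.001, 0.135], [-0.002, -1.0, 0.004]]
wrist_force: [-0.9, 1.1, 3.6]
gripper_width: 0.001
```

Call:
move_arm:
  increments: "1 0 0.001 0 0 0 0; 1 0 0.002 0 0 0 0; 1 0 0.003 0 0 0 0; 1 0 0.003 0 0 0 0"

```text
time_s: 10.5
tcp_pos: [0.4831, -0.0914, 0.0347]
ee_rot: [[0.134, -0.004, -0.991], [0.991, -0.001, 0.134], [-0.002, -1.0, 0.003]]
wrist_force: [-1.6, 2.0, 4.3]
gripper_width: 0.002
```

Call:
move_arm:
  increments: "1 0 0.001 0 0 0 0; 1 0 0.002 0 0 0 0; 1 0 0.003 0 0 0 0; 1 0 0.003 0 0 0 0"

```text
time_s: 10.9
tcp_pos: [0.4832, -0.0914, 0.0341]
ee_rot: [[0.133, -0.003, -0.991], [0.991, -0.002, 0.133], [-0.002, -1.0, 0.003]]
wrist_force: [-6.4, 4.7, 22.8]
gripper_width: 0.003
```

It has bottomed out: z stays at 34 mm while the force rises to 23 N. Now I'll lift straight up.

Call:
move_arm:
  increments: "1 0 -0.004 0 0 0 0; 1 0 -0.01 0 0 0 0; 1 0 -0.03 0 0 0 0; 1 0 -0.06 0 0 0 0; 1 0 -0.1 0 0 0 0; 1 0 -0.14 0.02 0 0 0; 1 0 -0.14 0.07 0 0 0; 1 0 -0.14 0.11 0 0 0"

```text
time_s: 11.7
tcp_pos: [0.3727, -0.0766, 0.1721]
ee_rot: [[0.136, -0.004, -0.991], [0.991, -0.001, 0.136], [-0.001, -1.0, 0.004]]
wrist_force: [-0.1, 0.2, 0.6]
gripper_width: 0.003
```

Run:
```python
from h import *
p,d=capture('top'); cv2.imwrite('pics/top12c.png',cv2.resize(p[150:290,200:390,::-1],None,fx=4,fy=4,interpolation=cv2.INTER_CUBIC))
c=camera_params('top')
hs=cv2.cvtColor(p,cv2.COLOR_RGB2HSV)[190:270,265:345]
m=cv2.inRange(hs,(0,130,90),(8,255,255))|cv2.inRange(hs,(172,130,90),(180,255,255))
ys,xs=np.nonzero(m);w=px2w(c,np.c_[xs+265,ys+190],.042)[:,:2];q=w-[.5172,.0140]
print(len(xs),"red ang",np.degrees(np.arctan2(*q.mean(0)[::-1])-YAW))
p,d2=capture('wrist');cv2.imwrite('pics/wrist12.png',p[:,:,::-1])
d0=np.load('top0.npy');print("button depth before/after",d0[246:250,339:343].mean(),d[246:250,339:343].mean())
p0=cv2.imread('pics/top0.png');go(sel(-.02,-.108,.1))
```

```text
59 red ang 0.33396265868250286
button depth before/after 0.9952494 0.99492055
shift [ 0.002   0.0703 -0.1153] rot [-0.0078 -0.0021 -0.0017]
sel pos -0.1348 -0.1096 0.1711 t 11.8 F [ 0.2  -0.63 -1.06] grip 0.006
```

View pics/top12c.png

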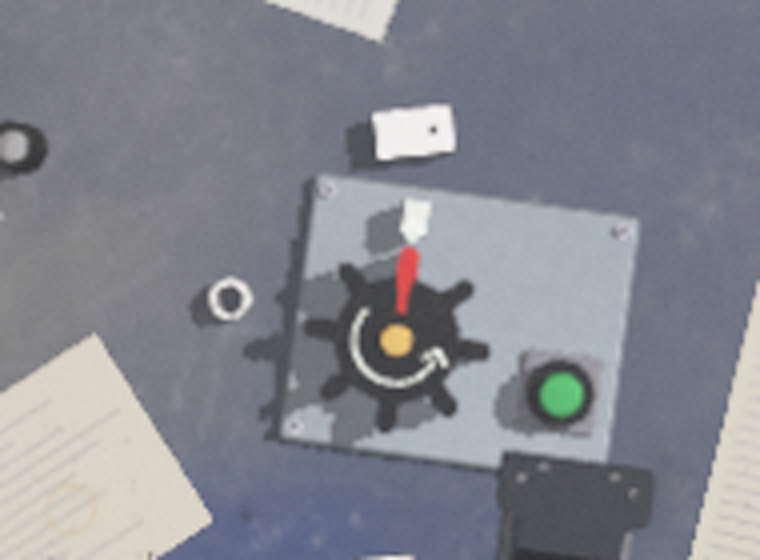

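View pics/wrist12.png

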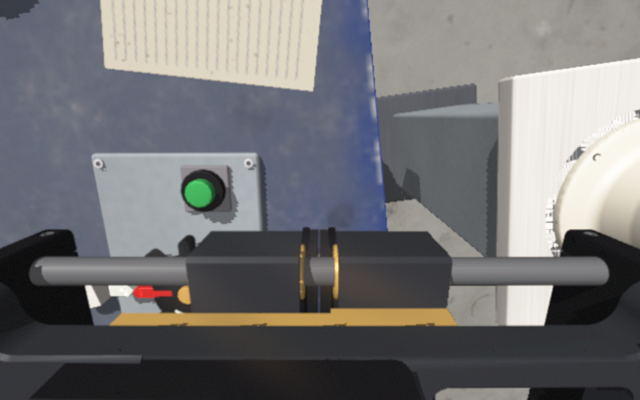

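```bash
python3 -c "
from station import r
print(r.finish_job())"
```

```text
the job is handed in; nothing more can be done
None
```

The job is handed in, at about 11.8 s of the 64 s allowed; the hand-in gives no verdict. The red lobe is clicked in at the white pointer, and the green button was pressed after that and has come back up.

- **Wheel:** The red lobe started two clicks before the pointer. With the closed fingertip I made two passes on the robot's side of the wheel, each moving it one click on. My last top picture puts the lobe at +0.3° from the pointer (the limit is 7°).
- **Forces:** The highest wrist reading printed while pushing the wheel was about 13 N. Contact force was only read at the end of each move.
- **Button:** It gave 3.6 to 4.3 N on the way down. It then stopped at z = 34 mm while the force rose to 23 N, so I took it as fully pressed. I did not read its travel directly. Its depth in the top picture afterwards matches the start within 0.5 mm.
- **Loose things and arm:** The ring and block look unmoved in the last top picture. I did not measure them, and the loupe and tape were not checked (the tape was outside that crop). The arm ended clear of everything, with no contact force.

Some checks did not agree fully:

- **Wheel position:** The cameras differed by up to 6 mm in y for the wheel centre, so I used a value in between (0.0138 m).
- **First click:** The lobe stayed against the fingertip after passing the crest and clicked in only when I backed the finger off. The second pass also stopped short of the detent until I backed off.
- **Red lobe angle:** It read −2.8° before the button press and +0.3° after. I take this as mostly measuring scatter, because the other click position also read about −3° off.

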